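# Close the battery bay of the deli label printer

### The arm

A 6-joint arm with a two-finger parallel gripper is mounted at the origin on the work surface. World frame = base frame: x ahead of the robot, y to its left, z up, the work surface at z = 0. Lengths are in m, angles in rad, forces in N, time in s.
With the tool pointing down it reaches from about 0.25 to 0.775 m from the base axis. Payload 8.9 kg.
Tool frame: the origin (TCP) lies on the centre line of the jaws, within the pads' length; the fingertips stand robot.tip_reach ahead of it and the grasp point (between the pads) lies 11 mm behind it (robot.tip_reach is the distance from the TCP to the fingertips, in m); z points along the fingers, x is the direction in which the jaws open and shut, and the axes are right-handed (so a half turn about z gives the same grasp; the last joint's range is limited). The gripper opens to 85 mm and grips with 20 to 120 N. Pads are 22 mm wide; open, the fingers measure 114 mm over their backs; the gripper's body (76 mm by 85 mm) begins 54 mm behind the grasp point. The pads swing forward as they close: fully open they stand 13 mm farther back than shut.
Start: joints at [-1.332, 0.291, -0.153, 1.127, 0, 1.431], TCP at [0.194, -0.488, 0.239] pointing down, gripper open.
Joint ranges: [-2.52, 2.52], [-0.91, 1.74], [-1.3, 1.37], [-1.96, 2.02], [-1.52, 1.47], [-3.14, 3.14]. Speed limits (rad/s): [2.22, 2.22, 2.79, 3.14, 3.14, 3.14].

### API

Orientations are given as a 3x3 rotation matrix whose columns are the frame's x, y, z axes.
In Python, from plant import robot, vision, sign_off gives the robot as it stands. Calls block until the motion is done:
- robot.movep(position, orientation): joint-space move of the TCP to a pose.
- robot.move_linear(position, orientation=None, velocity=0.15, stop_force=None): straight line of the TCP; orientation=None keeps the orientation; velocity is the mean speed in m/s. With stop_force (N) it stops when the force on the tool has changed by that much, and returns True; else False.
- robot.movej(angles): joint-space move.
- robot.gripper_to(opening, squeeze=None): finger opening in m; squeeze is the grip in N (None keeps the last); returns when the fingers have stopped.
- robot.sleep(seconds).
- robot.solve_ik(position, orientation): joint angles nearest the present ones, or None.
- robot.state(): the state.
- vision.read_camera(name): name is "scene" or "top" or "wrist"; returns a dict with "image" (420x560x3 uint8, red, green, blue), "z_map" (420x560 float32, m along the optical axis (not along the pixel's ray), 0 where there is no reading), "vfov" (degrees; the focal length in pixels is half the picture's height over the tangent of half this angle, whatever the lens; pixels are square), "cx", "cy" (the principal point, pixels), "dist" ([k1, k2, p1, p2, k3] as OpenCV has them; the pictures are not rectified), "camera_from_world" (4x4, takes a point from world to camera coordinates); the wrist camera has in their place "mount" (4x4, takes a point from camera to tool coordinates, whose origin is the TCP and whose axes are the tool frame's). Camera axes: x right, y down, z forward; pixel columns grow to the right and rows downward; lengths in m; the calibration is good to about 2 mm. A picture is of the moment at which its call begins: read the wrist's pose just before it.
A pose or a line that the arm cannot do raises robot.PlanningError and nothing moves.
- sign_off(): hands the job in, once; it reports no verdict.
The state is a dict: "time": time; "q": joint angles; "dq": joint speeds; "effort": joint torques, N m; "eef_pos": TCP position; "ee_rot": TCP orientation; "contact_force": force on the tool from outside, world axes, zero at the start; "ft_torque": the same for the moment, N m; "opening": finger opening in m.
Only numpy, scipy, OpenCV 4.12 (cv2) and the standard library are available. Lean on these libraries where they do the work, as an engineer would, in place of code of your own. Each camera call takes 0.05 s, during which the arm holds its last target.

### The job

Put the loose battery cover back on the label printer: hook its front lip into the slot under the bay's front rim, then pivot its rear down until the spring catch snaps over it and it lies flat and flush. Do it by feel, without forcing the plastic, and leave the label roll, the tumbler and the spice jar where they are.

Things in the scene. Friction and masses are not known exactly. Their poses are not given: they have to be found in the camera images.
- printer: Grey label printer, fixed, 195 (x) x 215 (y) mm, deck 53 mm high; from y = 78 mm on a white block rises to 88 mm. Origin: on the counter under the bay's nominal centre; x from the bay's front (slot, robot side) to its rear (catch). The white bay frame with ledge, slot and catch sits up to 5 mm fore or aft (x) and 6 mm up or down of all nominal numbers: not in the readings, find it by touch.
- bay_floor (a point): Nominal centre of the bay, 50 mm above the printer's origin, at the height of its black floor ledge, on which cover and lip rest (solid from the slot to x = -25 mm, and along sides and rear). Bay side walls at y = +-37.5 mm, frame top 10 mm above the ledge. A pin at x = 40 mm pushes the shut cover up with about 2 N. Keep forces on the printer below 30 N. Axes as the printer.
- slot_mouth (a point): Nominal middle of the slot's mouth, under the edge of the front rim: x = -53, y = 0, z = 53.5 mm from the printer's origin. Slot: from the ledge (z = 50) up to z = 57 mm, as wide as the bay (75 mm), closed 12 mm deep at x = -65 mm. The rim above it is 3 mm thick, its top at z = 60 mm. Axes as the printer.
- catch_nose (a point): Nominal tip of the steel catch's nose, 28 mm wide: x = 57, y = 0, z = 57 mm from the printer's origin. Its underside is at z = 56.2 mm; from z = 57.5 mm up a ramp leans rearwards at 59 degrees to z = 67.5 mm, so a cover pressed down drives it back. Fixed to the printer's frame: it shows the nominal place, not the catch's motion.
- catch (a joint): Spring catch at the bay's rear: 0 m = at rest (sprung forward), grows to 0.0055 as it is pushed rearwards. About 5 N to start, 8 N at 3 mm. Shut cover: below 0.001.
- cover: Loose white plastic cover, 90 g, flat on the counter, right way up. Origin: on its underside; x from front lip to rear. Plate x = -50 to 60, y = +-35 mm, 10 mm thick; the last 6 mm (x = 54 to 60) only 5 mm thick: the step that goes under the catch. Shut, its underside lies on the ledge, axes along the printer's, origin within 7 mm of bay_floor in x, 4 mm in y, 7 mm in z.
- cover_lip (a point): Middle of the tip of the cover's front lip: x = -64, y = 0, z = 1.5 mm in the cover's frame, axes as the cover. Lip: x = -64 to -50, y = +-20, z = 0 to 3 mm. It enters the slot fully with the cover's rear tilted up by up to about 15 degrees.
- cover_rib (a point): Middle of the cover's upright grip rib: x = -3, y = 0, z = 23 mm in the cover's frame, axes as the cover. Rib: x = -24 to 18 mm, 12 mm thick (y = +-6), from the plate's top (z = 10) to z = 36 mm.
- cover_press (a point): Place to press, on the plate's top behind the rib: x = 38, y = 0, z = 10 mm in the cover's frame, axes as the cover. With the lip hooked home, about 6 to 10 N downwards here drives the catch back; it snaps only in the last 1.2 mm above flat.
- label_roll: Bystander: upright roll of paper labels, 76 mm diameter, 50 mm high, with a 26 mm hole; origin at its underside.
- tumbler: Bystander: steel tumbler, 84 mm wide, 120 mm high; origin at its underside.
- spice_jar: Bystander: spice jar, 56 mm wide, 80 mm high; origin at its underside.
Things that resemble listed ones, but are neither listed nor needed, are in the scene too. What is meant by the cover is not pink, red or turquoise, and is the larger of those in its own colour.

How it is judged:
On the way:
1. the lip is under the front rim while the cover's rear is still raised (x of cover_lip in the frame of printer between -0.072 and -0.0565 m and z of cover_lip in the frame of printer between 0.043 and 0.06 m and y of cover_lip in the frame of printer between -0.02 and 0.02 m and angle between cover's own z axis and vertical above 0.06 rad), for 0.1 s.
At the end, for the whole second after the job is handed in: the cover lies in the bay, lip in the slot (tip at printer x below -56.5 mm), level within 0.013 rad, underside on the ledge (42.5 to 57.5 mm above the counter, as the frame sits), centred sideways within 5 mm, the catch sprung back over its rear step (joint below 1 mm), at rest (x of cover_lip in the frame of printer below -0.0565 m and z of cover in the frame of printer between 0.0425 and 0.0575 m and y of cover in the frame of printer between -0.005 and 0.005 m and angle between cover's own z axis and vertical below 0.013 rad and value of joint catch below 0.001 m and linear speed of cover below 0.02 m/s); the robot touches nothing.
It fails at once if the cover is pressed against the printer with more than 30 N (contact force between cover and printer above 30 N).
It fails at once if the robot presses on the printer itself with more than 30 N (contact force between the arm and printer above 30 N).
It fails at once if a bystander is moved by more than 30 mm (distance of any of label_roll, tumbler, spice_jar from where it was at the start of the episode above 0.03 m).
It also fails if it takes over 51 s, if anything falls off the work surface, if the arm or the gripper's body presses on something with over 40 N, if the wrist force passes 120 N, or if a joint passes its speed limit or range.

## Working session

There is one attempt and no reset: what is moved stays moved. The work goes in short steps, each a Python script; the robot and the scene stay as the last script left them, time stands still between calls to the robot, and variables do not carry over. Pictures are saved under pics/ and viewed, and the job is handed in when it is done.

```bash
ls; mkdir -p pics; python3 - <<'E'
from plant import robot, vision
import cv2, numpy as np, pickle
s=robot.state(); print(s['time'],s['eef_pos'],s['opening'],robot.tip_reach)
d={}
for n in ("scene","top"):
    r=vision.read_camera(n); d[n]=r
    cv2.imwrite(f"pics/{n}0.png",r["image"][:,:,::-1]); print(n,r['vfov'],r['cx'],r['cy'],r['dist'],np.round(r['camera_from_world'],3).tolist())
pickle.dump(d,open('d0.pkl','wb'))
E
```

```text
pics
0.0 [ 0.19357691 -0.48755753  0.23873121] 0.08504886917419303 0.008
scene 55.55003903791666 282.598730635243 212.7909965111932 [0.03910125 0.         0.         0.         0.        ] [[0.001, 1.0, 0.007, 0.142], [0.823, 0.003, -0.568, -0.39], [-0.568, 0.006, -0.823, 1.345], [0.0, 0.0, 0.0, 1.0]]
top 50.274703379603864 280.97199405450107 215.13102799947012 [-0.01371182  0.          0.          0.          0.        ] [[0.029, -0.999, 0.027, -0.167], [-0.986, -0.033, -0.166, 0.552], [0.167, -0.021, -0.986, 0.99], [0.0, 0.0, 0.0, 1.0]]
```

View pics/scene0.png

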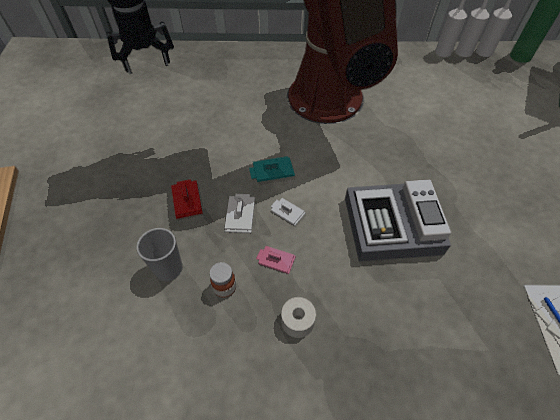

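View pics/top0.png

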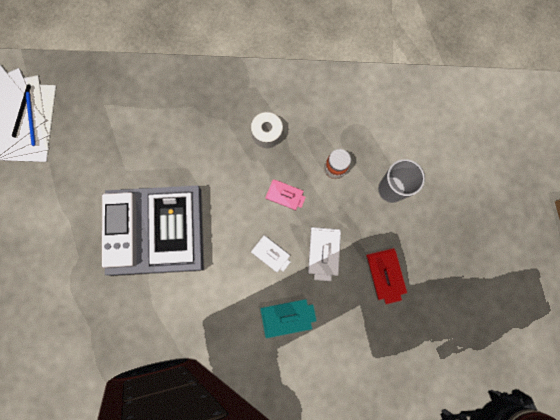

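The larger white cover is at (324,252) in the top view, with its lip towards the robot. The bay is at (170,228), with the catch at the far end. Next I'll zoom in and measure.

```bash
cat > h.py <<'E'
import numpy as np, cv2
def K(r):
    h=r['image'].shape[0]; f=h/2/np.tan(np.radians(r['vfov'])/2)
    return np.array([[f,0,r['cx']],[0,f,r['cy']],[0,0,1.]])
def rays(r,px):
    p=cv2.undistortPoints(np.array(px,float).reshape(-1,1,2),K(r),np.array(r['dist'],float)).reshape(-1,2)
    return np.c_[p,np.ones(len(p))]
def onplane(r,px,z,T=None):
    T=np.linalg.inv(r['camera_from_world']) if T is None else T
    d=rays(r,px)@T[:3,:3].T; o=T[:3,3]
    return o+d*((z-o[2])/d[:,2])[:,None]
def cloud(r,T=None):
    T=np.linalg.inv(r['camera_from_world']) if T is None else T
    h,w=r['z_map'].shape; u,v=np.meshgrid(np.arange(w),np.arange(h))
    P=rays(r,np.c_[u.ravel(),v.ravel()])*r['z_map'].reshape(-1,1)
    return (P@T[:3,:3].T+T[:3,3]).reshape(h,w,3)
E
python3 - <<'E'
import pickle,cv2,numpy as np
from h import *
d=pickle.load(open('d0.pkl','rb'))
r=d['top'];im=r['image']
c=np.hstack([cv2.resize(im[180:280,95:215],None,fx=3.3,fy=3.3,interpolation=2),cv2.resize(im[205:305,250:370],None,fx=3.3,fy=3.3,interpolation=2)])
cv2.imwrite('pics/z.png',c[:,:,::-1])
for n in d:
    r=d[n];C=cloud(r);hsv=cv2.cvtColor(r['image'],cv2.COLOR_RGB2HSV)
    m=((hsv[...,2]>130)&(hsv[...,1]<40)).astype(np.uint8)
    k,l,st,ce=cv2.connectedComponentsWithStats(m)
    for i in range(1,k):
        if st[i,4]>150: print(n,st[i],np.round(ce[i]),np.round(np.median(C[l==i],0),3))
E
```

```text
scene [406 180  45  55 808] [426. 205.] [0.489 0.21  0.086]
scene [356 189  52  54 738] [380. 212.] [0.499 0.1   0.06 ]
scene [271 198  34  27 419] [288. 210.] [ 0.472 -0.127  0.008]
scene [225 202  29  27 476] [241. 218.] [ 0.502 -0.248  0.011]
scene [210 262  22  20 333] [220. 272.] [ 0.689 -0.281  0.081]
scene [ 525  285   35   90 1328] [547. 316.] [0.746 0.448 0.003]
scene [281 297  35  34 791] [298. 313.] [ 0.772 -0.109  0.05 ]
top [390   5  33  21 152] [405.  15.] [ 1.633 -0.692 -0.752]
top [     0     24    560    396 142198] [271. 218.] [ 0.585 -0.127 -0.001]
top [399  25  26  29 162] [413.  39.] [ 1.513 -0.738 -0.751]
top [485  29  42  29 216] [505.  47.] [ 1.488 -1.16  -0.753]
top [ 45  31  38  39 261] [61. 52.] [ 0.968  0.436 -0.003]
top [ 148  193   45   71 1340] [170. 232.] [0.494 0.1   0.059]
top [107 205  19  28 499] [116. 218.] [0.53  0.216 0.088]
top [160 215   7  25 161] [163. 227.] [0.522 0.12  0.048]
top [168 214   7  25 167] [171. 226.] [0.523 0.102 0.048]
top [176 214   7  25 168] [179. 226.] [0.523 0.084 0.048]
```

View pics/z.png

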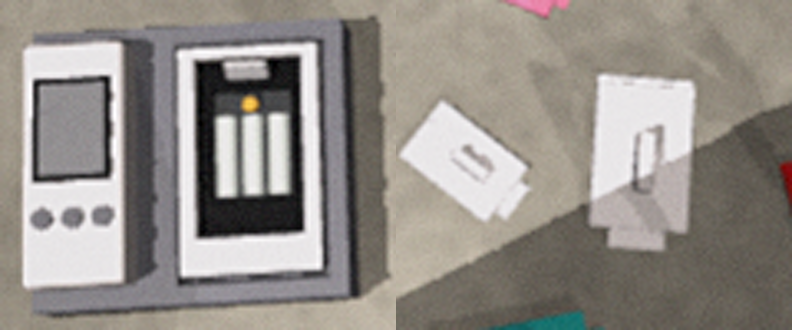

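```bash
python3 - <<'E'
import pickle,cv2,numpy as np
from h import *
d=pickle.load(open('d0.pkl','rb'))
def rect(P):
    (c,s,a)=cv2.minAreaRect((P[:,:2]*1000).astype(np.float32)); return np.round(c,1),np.round(s,1),round(a,2)
for n in d:
    r=d[n];C=cloud(r);x,y,z=C[...,0],C[...,1],C[...,2]
    hsv=cv2.cvtColor(r['image'],cv2.COLOR_RGB2HSV)
    bg=(x>.3)&(x<.9)
    tab=C[bg&(abs(z)<.006)&(y>-.1)&(y<0)]; print(n,'table',np.median(tab[:,2]))
    reg=(x>.40)&(x<.6)&(y>-.32)&(y<-.185)
    def big(m):
        k,l,st,ce=cv2.connectedComponentsWithStats(m.astype(np.uint8)); i=1+np.argmax(st[1:,4]); return l==i
    for nm,lo,hi in (('cover>5mm',.006,.05),('plate',.006,.016),('ribtop',.028,.045)):
        m=big(reg&(z>lo)&(z<hi)); print(nm,rect(C[m]),np.median(C[m][:,2]),m.sum())
    reg=(x>.35)&(x<.65)&(y>-.0)&(y<.3)
    for nm,lo,hi in (('printer>30',.03,.12),('deckup',.046,.12),('frame',.0555,.070),('block',.078,.1)):
        m=big(reg&(z>lo)&(z<hi)); print(nm,rect(C[m]),np.median(C[m][:,2]),m.sum())
    white=(hsv[...,2]>110)&(hsv[...,1]<40)
    for nm,cx,cy,R in (('roll',.772,-.109,.06),('jar',.689,-.281,.05),('tumbler',.65,-.40,.1)):
        m=(abs(x-cx)<R)&(abs(y-cy)<R)&(z>.02); print(nm,rect(C[m]),C[m][:,2].max()) if m.any() else 0
E
```

```text
scene table 0.00027699817838311436
cover>5mm (array([ 478.6, -256.8]), array([ 70.3, 115. ]), 87.27) 0.010743840473262267 889
plate (array([ 478.6, -256.8]), array([ 70.3, 115. ]), 87.27) 0.010474619838448884 802
ribtop (array([ 474.5, -256.6]), array([12.8, 41. ]), 87.04) 0.03614053616853308 69
printer>30 (array([515. , 142.9]), array([199.8, 215.9]), 5.13) 0.05460547213601574 6347
deckup (array([515. , 143.1]), array([199.4, 216. ]), 4.99) 0.05551749754664631 5802
frame (array([515.3, 103.2]), array([166.1, 102.6]), 5.51) 0.060284925507656406 921
block (array([508.9, 213.2]), array([166.3,  68.5]), 4.82) 0.08684331213332519 1559
roll (array([ 772.6, -109.2]), array([73.9, 75.5]), 89.7) 0.05664134847954727
jar (array([ 691.5, -280.6]), array([52.9, 55. ]), 61.33) 0.0848217171682556
tumbler (array([ 649.7, -378. ]), array([175.5,  84.9]), 78.78) 0.12414323885048939
top table -0.0008311154862308268
cover>5mm (array([ 479.4, -255. ]), array([ 70.4, 108.7]), 87.28) 0.009461370252722645 1223
plate (array([ 479.4, -255. ]), array([ 70.4, 108.7]), 87.28) 0.009168021087499811 1111
ribtop (array([ 472.5, -253.6]), array([39.9, 12.4]), 1.11) 0.03473298799963387 100
printer>30 (array([512.9, 143.3]), array([198.2, 216.4]), 5.23) 0.054178316714664776 8419
deckup (array([513. , 143.3]), array([198.1, 216.1]), 5.27) 0.055728623886025064 7699
frame (array([517.2, 101.2]), array([158.5,  97.4]), 5.0) 0.05950903740323066 1226
block (array([507.2, 212.1]), array([165.2,  68.9]), 5.2) 0.08602544168146276 2330
roll (array([ 769. , -107.2]), array([74.3, 73.3]), 1.39) 0.05500686562535595
jar (array([ 684.2, -277.9]), array([52.1, 52.1]), 20.39) 0.08396227010727975
tumbler (array([ 644., -378.]), array([166.7,  82.7]), 83.21) 0.12534249967484978
```

```bash
python3 - <<'E'
from plant import robot, vision
import numpy as np, cv2
s=robot.state(); print(np.round(s['ee_rot'],3).tolist(),s['contact_force'])
r=vision.read_camera('wrist'); print(np.round(r['mount'],3).tolist(),r['vfov'],r['dist'])
cv2.imwrite('pics/w0.png',r['image'][:,:,::-1])
def R(yaw,sg):
    x=sg*np.array([-np.sin(yaw),np.cos(yaw),0]); z=np.array([0,0,-1.]); return np.c_[x,np.cross(z,x),z]
for sg in (1,-1):
  for p,y in (((.475,-.256,.3),-.0476),((.518,.1,.3),.089),((.475,-.256,.02),-.0476),((.518,.1,.07),.089)):
    q=robot.solve_ik(np.array(p),R(y,sg)); print(sg,p,None if q is None else np.round(q,2))
E
```

```text
[[0.369, -0.929, -0.0], [-0.929, -0.369, 0.001], [-0.001, -0.0, -1.0]] [ 0.54801871 -0.36803558  0.22067199]
[[1.0, -0.0, -0.001, -0.0], [0.0, 0.956, 0.292, -0.075], [0.001, -0.292, 0.956, -0.135], [0.0, 0.0, 0.0, 1.0]] 69.59725410690098 [0.01090992 0.         0.         0.         0.        ]
1 (0.475, -0.256, 0.3) [-0.63  0.29  0.01  1.29  0.   -0.58]
1 (0.518, 0.1, 0.3) [ 0.05  0.27 -0.02  1.28  0.   -0.04]
1 (0.475, -0.256, 0.02) [-0.63  0.54 -0.41  0.62  0.   -0.58]
1 (0.518, 0.1, 0.07) [ 0.05  0.45 -0.4   0.72  0.   -0.04]
-1 (0.475, -0.256, 0.3) [-0.63  0.29  0.01  1.29  0.    2.56]
-1 (0.518, 0.1, 0.3) [ 0.05  0.27 -0.02  1.28  0.    3.1 ]
-1 (0.475, -0.256, 0.02) [-0.63  0.54 -0.41  0.62  0.    2.56]
-1 (0.518, 0.1, 0.07) [ 0.05  0.45 -0.4   0.72  0.    3.1 ]
```

View pics/w0.png

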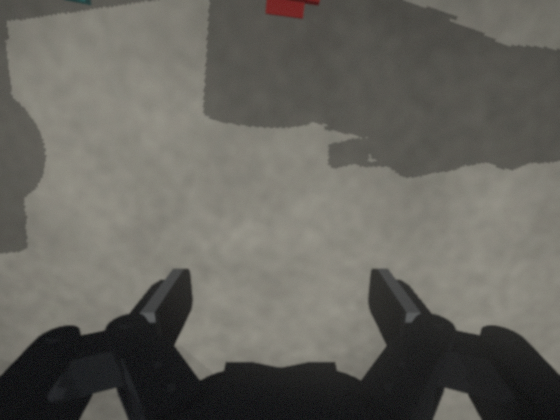

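```bash
cat >> h.py <<'E'
def R(yaw,tilt=0,sg=1):
    # tool pose for cover yaw/tilt (rear up by tilt); tool x = cover y
    c=np.array([[np.cos(yaw),-np.sin(yaw),0],[np.sin(yaw),np.cos(yaw),0],[0,0,1.]])
    t=-tilt
    c=c@np.array([[np.cos(t),0,np.sin(t)],[0,1,0],[-np.sin(t),0,np.cos(t)]])
    return np.c_[c[:,1],c[:,0],-c[:,2]]
def snap(robot,vision,name):
    import pickle
    s=robot.state(); r=vision.read_camera('wrist')
    T=np.eye(4);T[:3,:3]=s['ee_rot'];T[:3,3]=s['eef_pos']; r['T']=T@r['mount']
    pickle.dump(r,open(name+'.pkl','wb')); cv2.imwrite(f'pics/{name}.png',r['image'][:,:,::-1]); return r
E
python3 - <<'E'
from plant import robot, vision
from h import *
t=robot.state()['time']
robot.movep(np.array([.565,.1,.17]),R(.089)); robot.sleep(.15); snap(robot,vision,'wb'); print(robot.state()['time'])
robot.movep(np.array([.525,-.257,.13]),R(-.0476)); robot.sleep(.15); snap(robot,vision,'wc')
print(robot.state()['time'],robot.state()['contact_force'])
E
```

```text
2.8333
4.3917 [-0.33869953 -0.54065149 -0.82829178]
```

View pics/wb.png

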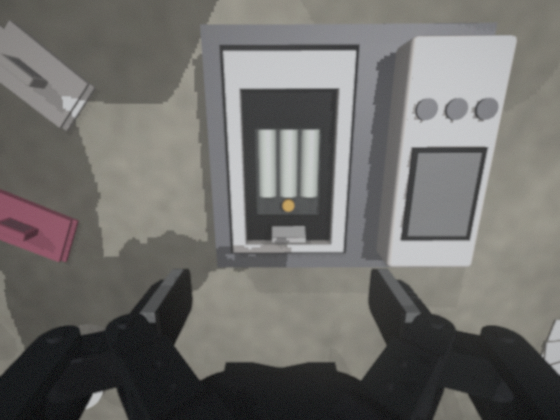

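View pics/wc.png

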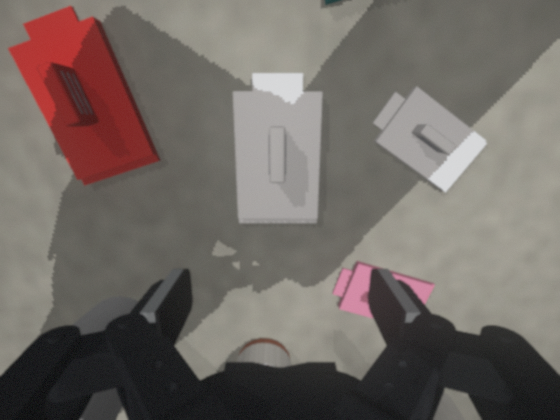

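```bash
python3 - <<'E'
import pickle
from h import *
def rect(P):
    (c,s,a)=cv2.minAreaRect((P[:,:2]*1000).astype(np.float32)); return np.round(c,1),np.round(s,1),round(a,2)
r=pickle.load(open('wc.pkl','rb'));T=r['T'];C=cloud(r,T);x,y,z=np.moveaxis(C,2,0)
px=[(233,92),(322,92),(319,222),(239,222),(252,73),(303,73)]
print('cover px',np.round(onplane(r,px[:4],.010,T)[:,:2]*1000,1).tolist(),np.round(onplane(r,px[4:],.003,T)[:,:2]*1000,1).tolist())
reg=(x>.38)&(x<.58)&(abs(y+.256)<.06)
for lo,hi in ((.005,.05),(.028,.045)):
    m=reg&(z>lo)&(z<hi);k,l,st,_=cv2.connectedComponentsWithStats(m.astype(np.uint8));m=l==1+np.argmax(st[1:,4])
    print(rect(C[m]),np.median(z[m]))
r=pickle.load(open('wb.pkl','rb'));T=r['T'];C=cloud(r,T);x,y,z=np.moveaxis(C,2,0)
O=np.array([.518,.1,0]);a=np.radians(5.1);u=np.array([np.cos(a),np.sin(a),0]);v=np.array([-np.sin(a),np.cos(a),0])
for nm,px in (('inner',[(240,89),(338,89),(332,241),(246,243)]),('outer',[(222,47),(357,46),(345,252),(231,252)])):
    P=onplane(r,px,.060,T)-O; print(nm,np.round(np.c_[P@u,P@v]*1000,1).tolist())
X=(C-O)@u*1000;Y=(C-O)@v*1000
# depth profile across y at x~-0 and along x at y~0
for row in (60,120,160,200,225,235,245): 
    print('row',row,[(c,round(X[row,c]),round(Y[row,c]),round(z[row,c]*1000)) for c in list(range(236,256,2))+list(range(324,348,2))])
for col in (270,288,305):
    print('col',col,[(q,round(X[q,col]),round(Y[q,col]),round(z[q,col]*1000)) for q in list(range(78,100,2))+list(range(218,266,2))])
for nm,lo,hi in (('pr',.046,.12),('block',.080,.095)):
    m=(abs(x-.52)<.14)&(y>-.02)&(y<.3)&(z>lo)&(z<hi);k,l,st,_=cv2.connectedComponentsWithStats(m.astype(np.uint8));m=l==1+np.argmax(st[1:,4])
    print(nm,rect(C[m]))
    
E
```

```text
cover px [[425.9, -287.8], [429.1, -218.2], [536.2, -221.4], [532.9, -292.3]] [[412.1, -272.5], [413.9, -232.2]]
(array([ 480.8, -255.9]), array([ 71. , 110.7]), 87.31) 0.010238359871879543
(array([ 473.4, -255.9]), array([13.2, 41.4]), 87.65) 0.035906324646607535
inner [[-52.3, -34.4], [-52.2, 39.1], [70.1, 40.7], [71.9, -34.2]]
outer [[-80.3, -46.2], [-80.8, 51.2], [80.5, 52.6], [80.3, -47.6]]
row 60 [(236, -72, -36, 60), (238, -72, -35, 61), (240, -72, -34, 60), (242, -72, -32, 59), (244, -72, -31, 61), (246, -72, -29, 60), (248, -72, -28, 60), (250, -72, -26, 60), (252, -72, -25, 59), (254, -72, -23, 60), (324, -72, 28, 60), (326, -72, 29, 60), (328, -72, 31, 60), (330, -72, 32, 60), (332, -71, 33, 61), (334, -72, 35, 60), (336, -72, 36, 61), (338, -72, 38, 61), (340, -72, 39, 60), (342, -72, 41, 60), (344, -72, 42, 60), (346, -72, 44, 61)]
row 120 [(236, -30, -38, 60), (238, -30, -37, 60), (240, -30, -36, 58), (242, -30, -35, 50), (244, -30, -33, 51), (246, -30, -32, 50), (248, -30, -30, 50), (250, -30, -29, 50), (252, -30, -27, 51), (254, -30, -25, 51), (324, -30, 31, 50), (326
[... 3815 characters left out ...]
, -54, 14, 61), (88, -53, 14, 58), (90, -53, 15, 49), (92, -51, 15, 49), (94, -50, 15, 50), (96, -48, 15, 50), (98, -47, 15, 51), (218, 52, 17, 51), (220, 54, 18, 49), (222, 56, 18, 49), (224, 58, 18, 49), (226, 60, 18, 50), (228, 62, 18, 50), (230, 64, 18, 49), (232, 65, 18, 50), (234, 68, 18, 49), (236, 69, 18, 50), (238, 71, 18, 50), (240, 73, 18, 49), (242, 72, 17, 57), (244, 73, 17, 60), (246, 75, 17, 60), (248, 77, 17, 60), (250, 78, 17, 61), (252, 84, 18, 52), (254, 85, 18, 53), (256, 88, 18, 53), (258, 90, 18, 53), (260, 91, 18, 54), (262, 94, 18, 53), (264, 95, 18, 53)]
pr (array([513.7, 144.8]), array([197.1, 216.4]), 5.08)
block (array([508.6, 213.7]), array([164.1,  68.6]), 5.25)
```

```bash
python3 - <<'E'
from plant import robot, vision
from h import *
y=np.radians(-2.7); p=np.array([.4733,-.2559,.0205])
robot.gripper_to(.04)
robot.movep(p+[0,0,.045],R(y))
print('stop',robot.move_linear(p,R(y),velocity=.08,stop_force=6),robot.state()['eef_pos'])
robot.gripper_to(0.0,squeeze=60)
s=robot.state();print(s['opening'],s['eef_pos'],s['contact_force'])
robot.move_linear(p+[0,0,.10],velocity=.2); robot.sleep(.1)
snap(robot,vision,'wg'); s=robot.state();print(s['time'],s['contact_force'],s['opening'])
E
```

```text
stop False [ 0.47367532 -0.25605642  0.02078696]
0.010964470145103053 [ 0.47377388 -0.25623526  0.02119542] [-0.21167752  0.1173889   5.66559884]
7.2083 [-0.59712639  0.05855734 -1.37775319] 0.010807329395699913
```

View pics/wg.png

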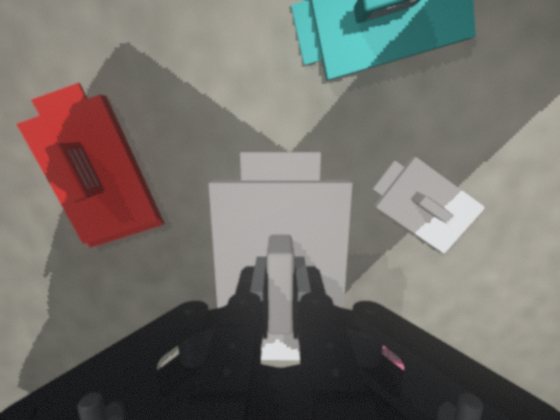

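```bash
python3 - <<'E'
import pickle
from h import *
r=pickle.load(open('wg.pkl','rb'));M=r['mount']
for px,z in (([(240,152),(321,152),(240,180),(321,180)],.0182),([(209,183),(352,183),(219,306),(347,292)],.0112)):
    print(np.round(onplane(r,px,z,M)*1000,1).tolist())
C=cloud(r,M)
for v,u in ((200,230),(200,330),(230,280),(170,280),(190,280),(260,230),(260,335)): print(np.round(C[v-3:v+4,u-3:u+4].reshape(-1,3).mean(0)*1000,1))
E
```

```text
[[-19.6, -61.0, 18.2], [20.7, -61.0, 18.2], [-20.2, -47.0, 18.2], [21.2, -46.9, 18.2]]
[[-34.4, -46.7, 11.2], [35.5, -46.7, 11.2], [-33.6, 22.4, 11.2], [36.9, 13.6, 11.2]]
[-24.6 -38.2  11. ]
[ 25.1 -38.2  10.9]
[  0.3 -22.4  11. ]
[  0.3 -52.1  17.9]
[  0.3 -43.3  10.9]
[-26.2  -5.6  11.1]
[29.3 -5.6 11.1]
```

```bash
cat >> h.py <<'E'
O=np.array([.5181,.1013,0]); YAW=.0908
U=np.array([np.cos(YAW),np.sin(YAW),0]);V=np.array([-np.sin(YAW),np.cos(YAW),0]);Zw=np.array([0,0,1.])
TIP=np.array([0,-.061,.0212])
def pose(px,py,pz,tilt):
    Rt=R(YAW,tilt); return O+px*U+py*V+pz*Zw-Rt@TIP, Rt
def tip(s):
    P=s['eef_pos']+s['ee_rot']@TIP-O; z=s['ee_rot'][:,1]
    return np.round(np.r_[P@U*1000,P@V*1000,P[2]*1000,np.degrees(np.arcsin(z[2]))],2)
E
python3 - <<'E'
from plant import robot, vision
from h import *
t=np.radians(13)
robot.movep(*pose(-.038,0,.085,t))
robot.move_linear(*pose(-.038,0,.064,t),velocity=.08); robot.sleep(.15)
s=robot.state();print(s['time'],tip(s),s['contact_force'],s['ft_torque'])
h=robot.move_linear(*pose(-.038,0,.042,t),velocity=.02,stop_force=3)
s=robot.state();print(h,s['time'],tip(s),s['contact_force'],s['ft_torque'])
snap(robot,vision,'wt')
r=vision.read_camera('scene'); cv2.imwrite('pics/s1.png',cv2.resize(r['image'][150:290,320:470],None,fx=4,fy=4)[:,:,::-1])
E
```

```text
9.1333 [-37.52  -0.22  64.44  13.04] [-0.69008613  0.71218915 -0.14385353] [-0.05688709  0.27819897  0.0045949 ]
True 9.875 [-3.776e+01  4.000e-02  4.924e+01  1.302e+01] [-0.98862716 -0.48514914  6.20016375] [-0.05102871  0.4531108  -0.01883134]
```

View pics/wt.png

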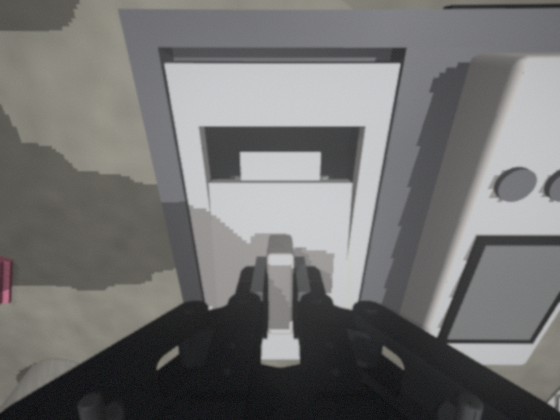

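View pics/s1.png

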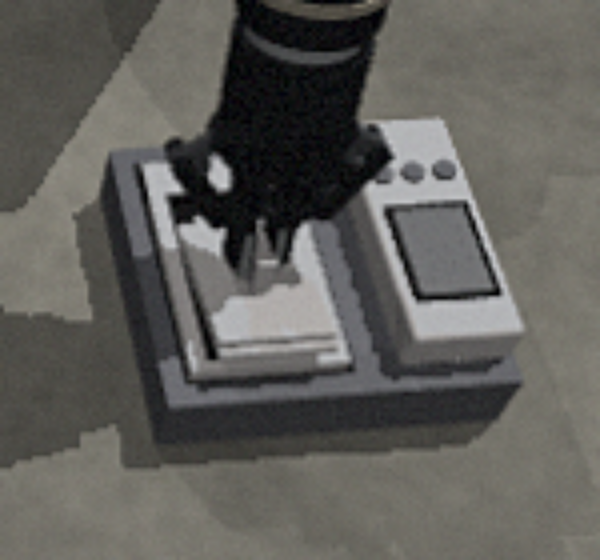

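```bash
python3 - <<'E'
from plant import robot, vision
from h import *
t=np.radians(13)
robot.move_linear(*pose(-.038,.0005,.0502,t),velocity=.02); robot.sleep(.1)
s=robot.state();print(s['time'],tip(s),s['contact_force'])
h=robot.move_linear(*pose(-.050,.0005,.0502,t),velocity=.04,stop_force=4)
s=robot.state();print(h,s['time'],tip(s),s['contact_force'])
h=robot.move_linear(*pose(-.073,.0005,.0502,t),velocity=.02,stop_force=4)
s=robot.state();print(h,s['time'],tip(s),s['contact_force'],s['ft_torque'])
snap(robot,vision,'wh')
E
```

```text
10.325 [-38.28   0.54  49.95  12.97] [ 0.10755522 -0.38392163 -1.84595042]
False 10.775 [-50.18   0.5   50.27  13.01] [-0.17588479 -0.44765501 -0.44603194]
True 11.55 [-64.76   0.5   50.37  13.09] [ 2.85453208  0.28940525 -0.8136265 ] [ 0.08785088 -0.38771081 -0.00147102]
```

View pics/wh.png

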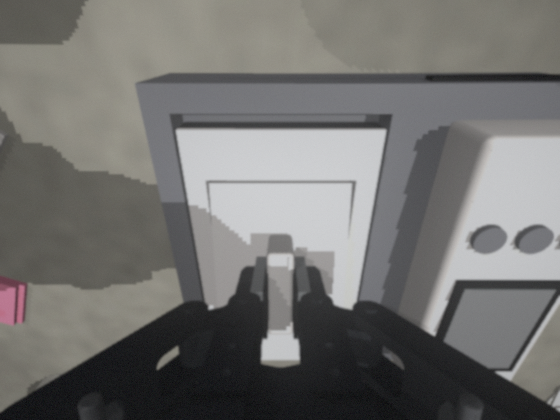

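```bash
python3 - <<'E'
from plant import robot, vision
from h import *
h=robot.move_linear(*pose(-.0638,.0005,.0498,np.radians(13)),velocity=.02,stop_force=5); robot.sleep(.15)
s=robot.state();print(h,s['time'],tip(s),s['contact_force'])
h=robot.move_linear(*pose(-.0638,.0005,.0496,np.radians(5)),velocity=.02,stop_force=3)
s=robot.state();print(h,s['time'],tip(s),s['contact_force'],s['ft_torque'])
E
```

```text
False 12.0 [-63.82   0.51  49.74  12.99] [0.88075584 0.20534237 1.64675032]
True 12.4583 [-63.96   0.46  49.59   5.26] [-1.81726686  0.15902002  6.87311857] [-0.08077722  0.45113147  0.00920754]
```

```bash
python3 - <<'E'
from plant import robot, vision
from h import *
robot.gripper_to(.035,squeeze=20)
s=robot.state(); p=s['eef_pos']; zt=s['ee_rot'][:,2]
robot.move_linear(p-zt*.045,velocity=.15)
robot.gripper_to(0.0)
px=.0375
robot.movep(O+px*U+.0005*V+[0,0,.100],R(YAW)); robot.sleep(.15)
s=robot.state(); print(s['time'],s['eef_pos'],s['contact_force'],s['opening'])
snap(robot,vision,'wr')
r=vision.read_camera('scene'); cv2.imwrite('pics/s2.png',cv2.resize(r['image'][150:290,320:470],None,fx=4,fy=4)[:,:,::-1])
E
```

```text
14.1917 [0.55451024 0.10518108 0.09999751] [ 0.07160268 -0.06307871  0.2467344 ] -8.825075754454159e-05
```

View pics/wr.png

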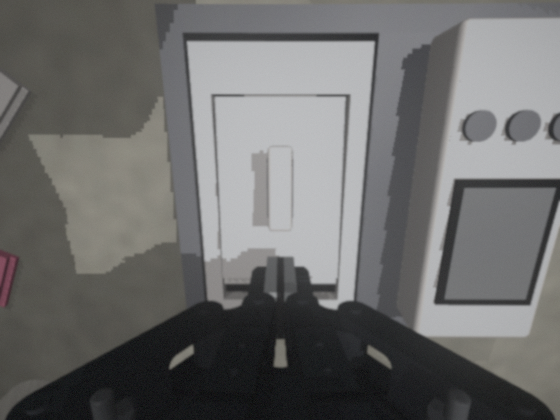

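View pics/s2.png

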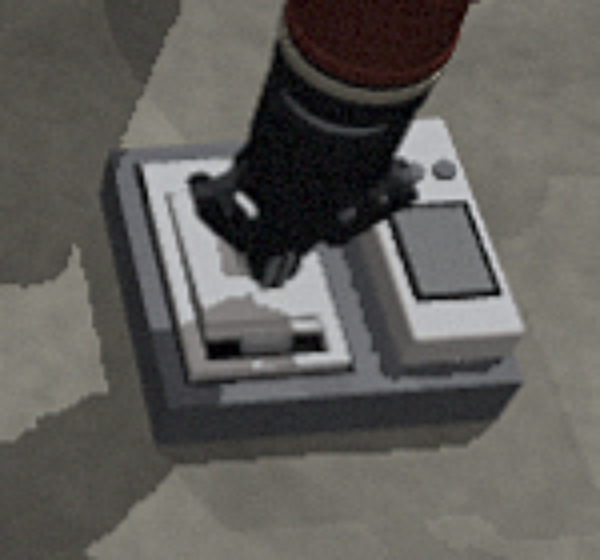

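```bash
python3 - <<'E'
from plant import robot, vision
from h import *
b=O+.0375*U+.0005*V
robot.move_linear(b+[0,0,.084],velocity=.08); robot.sleep(.1); f0=robot.state()['contact_force'][2]
h=robot.move_linear(b+[0,0,.066],velocity=.02,stop_force=2)
s=robot.state(); print(h,s['time'],s['eef_pos'][2]*1000-8,s['contact_force'])
z=s['eef_pos'][2]
while z>.0655:
    z-=.0005
    h=robot.move_linear(b+[0,0,z],velocity=.01,stop_force=6)
    s=robot.state(); f=s['contact_force'][2]-f0; print(h,round(s['time'],2),round(s['eef_pos'][2]*1000-8,2),round(f,1),np.round(s['contact_force'][:2],1))
    if h or f>14: break
E
```

```text
True 15.2583 68.0122430955184 [1.19948562 0.95974333 2.61700832]
False 15.51 67.77 4.6 [-0.2 -0.2]
False 15.76 67.44 5.8 [0.1 0.3]
False 16.01 67.04 6.8 [-0.3  0.4]
False 16.26 66.63 7.7 [-0.6  0.1]
False 16.51 65.36 -0.9 [ 0.4 -0.1]
False 16.76 64.67 -1.1 [-1.3 -0.1]
False 17.01 64.42 -1.8 [-0.6 -0.3]
False 17.26 64.05 1.6 [ 0.1 -0.5]
False 17.51 63.62 0.8 [-0.8 -0.2]
False 17.76 63.08 2.6 [-0.5  0.4]
False 18.01 62.59 1.9 [0.3 0.9]
False 18.26 62.01 1.9 [ 0.5 -0.7]
False 18.51 61.59 1.6 [ 1.8 -0.3]
False 18.76 60.76 0.5 [1.6 0.4]
False 19.01 60.32 0.9 [-0.3  0.4]
False 19.26 60.07 3.6 [-0.8  0.1]
False 19.51 59.97 9.7 [-3.1  1.1]
False 19.76 59.88 13.8 [-5.2 -0.4]
False 20.01 59.77 20.2 [-6.2 -0.5]
```

```bash
python3 - <<'E'
from plant import robot, vision
from h import *
b=O+.0375*U+.0005*V
robot.move_linear(b+[0,0,.100],velocity=.15)
robot.movep(b+.055*U+[0,0,.15],R(YAW)); robot.sleep(.15)
r=snap(robot,vision,'wp');T=r['T'];C=cloud(r,T)
P=C-O;X=P@U;Y=P@V;z=C[...,2]
for a in (-.025,.025):
    print([(round(x*1000),round(float(np.median(z[(abs(X-x)<.003)&(abs(Y-a)<.006)]))*1000,1)) for x in np.arange(-.06,.08,.01)])
print(robot.state()['time'])
r=vision.read_camera('scene'); cv2.imwrite('pics/s3.png',cv2.resize(r['image'][150:290,320:470],None,fx=4,fy=4)[:,:,::-1])
E
```

```text
[(-60, 60.2), (-50, 60.3), (-40, 60.5), (-30, 60.8), (-20, 60.9), (-10, 60.8), (0, 60.9), (10, 61.0), (20, 61.1), (30, 61.2), (40, 61.3), (50, 61.2), (60, 50.8), (70, 50.7), (80, 201.8)]
[(-60, 60.2), (-50, 60.5), (-40, 60.6), (-30, 60.7), (-20, 60.9), (-10, 60.8), (0, 60.8), (10, 60.9), (20, 61.2), (30, 61.1), (40, 61.2), (50, 61.4), (60, 50.7), (70, 51.2), (80, 201.3)]
20.9833
```

View pics/wp.png

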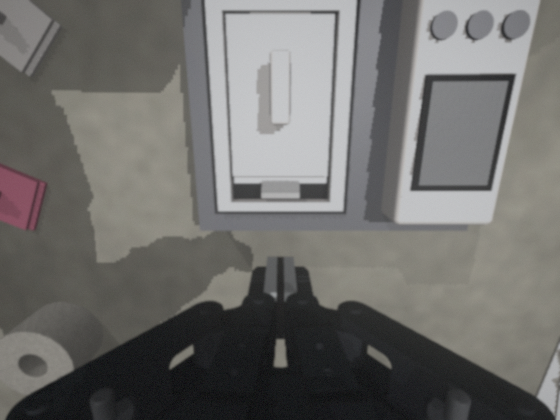

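View pics/s3.png

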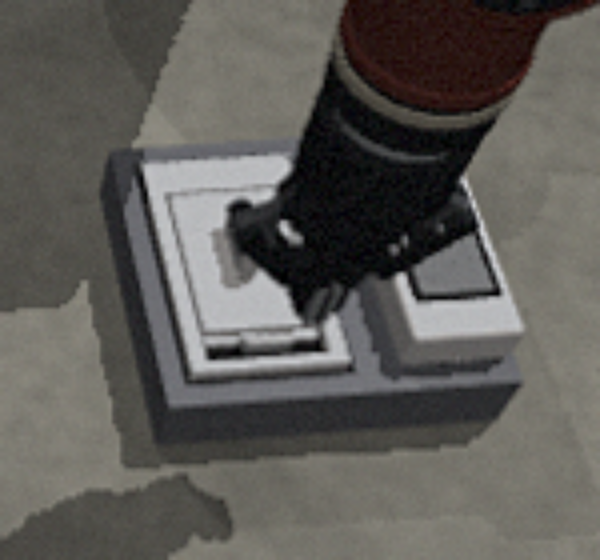

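```bash
python3 - <<'E'
import pickle
from h import *
r=pickle.load(open('wp.pkl','rb'));im=r['image']
cv2.imwrite('pics/wpz.png',cv2.resize(im[160:220,205:355],None,fx=5,fy=5,interpolation=2)[:,:,::-1])
C=cloud(r,r['T']);P=C-O;X=P@U*1000;Y=P@V*1000
for c in (245,280,318): print([(q,round(X[q,c],1),round(Y[q,c]),round(C[q,c,2]*1000,1)) for q in range(166,206,1)])
E
```

```text
[(166, np.float64(45.4), -25, np.float64(62.1)), (167, np.float64(46.2), -25, np.float64(62.1)), (168, np.float64(46.8), -25, np.float64(62.6)), (169, np.float64(47.8), -25, np.float64(61.0)), (170, np.float64(48.3), -25, np.float64(62.3)), (171, np.float64(49.2), -25, np.float64(61.5)), (172, np.float64(50.0), -25, np.float64(61.0)), (173, np.float64(50.6), -25, np.float64(62.0)), (174, np.float64(51.3), -25, np.float64(62.1)), (175, np.float64(52.0), -25, np.float64(61.9)), (176, np.float64(53.6), -25, np.float64(56.6)), (177, np.float64(54.6), -26, np.float64(55.4)), (178, np.float64(55.1), -25, np.float64(56.8)), (179, np.float64(56.0), -26, np.float64(56.2)), (180, np.float64(56.8), -26, np.float64(56.2)), (181, np.float64(57.6), -26, np.float64(55.9)), (182, np.float64(58.3), -26, np.float64(55.9)), (183, np.float64(60.3), -26, np.float64(49.7)), (184, np.float64(61.0), -26, np.float64(49.9)), (185, np.float64(61.6), -26, np.float64(51.1)), (186, np.float64(62.5), -26, np.float64(50.6)), (187, np.float64(63.2), -26, np.float64(51.0)), (188, np.float64(64.1), -27, np.float64(50.
[... 3843 characters left out ...]
, np.float64(66.4), 31, np.float64(50.9)), (192, np.float64(67.3), 31, np.float64(50.4)), (193, np.float64(68.1), 31, np.float64(50.3)), (194, np.float64(69.0), 31, np.float64(49.8)), (195, np.float64(69.6), 31, np.float64(50.8)), (196, np.float64(70.8), 31, np.float64(49.2)), (197, np.float64(71.3), 31, np.float64(50.5)), (198, np.float64(72.2), 31, np.float64(50.2)), (199, np.float64(72.9), 31, np.float64(50.7)), (200, np.float64(72.2), 30, np.float64(56.8)), (201, np.float64(72.5), 30, np.float64(58.7)), (202, np.float64(73.3), 30, np.float64(58.6)), (203, np.float64(73.6), 30, np.float64(60.9)), (204, np.float64(74.3), 30, np.float64(61.0)), (205, np.float64(75.2), 30, np.float64(60.5))]
```

View pics/wpz.png

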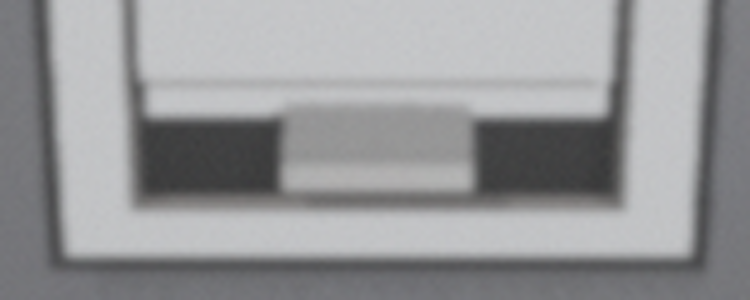

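```bash
python3 - <<'E'
import pickle
from h import *
r=pickle.load(open('wp.pkl','rb'))
C=cloud(r,r['T']);P=C-O;X=P@U*1000;Y=P@V*1000;z=C[...,2]*1000
def fit(m):
    for _ in range(3):
        A=np.c_[X[m],Y[m],np.ones(m.sum())];k=np.linalg.lstsq(A,z[m],rcond=None)[0]; m=m&(abs(X*k[0]+Y*k[1]+k[2]-z)<2)
    return np.round(k,4),m.sum()
print('plate',fit((X>-46)&(X<48)&(abs(Y-.5)<32)&(abs(Y-.5)>10)&(abs(z-61)<3)))
print('frame sides',fit((X>-60)&(X<70)&(abs(abs(Y-.8)-42.5)<2.5)&(abs(z-60)<2.5)))
# plate edges
for q in (60,100,140): 
    print(q,[(c,round(Y[q,c],1),round(z[q,c])) for c in list(range(212,236,2))+list(range(322,346,2))])
E
```

```text
plate (array([ 7.600e-03, -0.000e+00,  6.093e+01]), np.int64(9345))
frame sides (array([-1.10000e-03,  2.00000e-04,  6.03037e+01]), np.int64(2881))
60 [(212, np.float64(-44.2), 61), (214, np.float64(-42.9), 61), (216, np.float64(-41.5), 61), (218, np.float64(-40.6), 59), (220, np.float64(-39.1), 60), (222, np.float64(-37.7), 60), (224, np.float64(-36.5), 59), (226, np.float64(-36.5), 51), (228, np.float64(-33.7), 60), (230, np.float64(-32.2), 61), (232, np.float64(-31.0), 61), (234, np.float64(-29.6), 61), (322, np.float64(28.9), 60), (324, np.float64(30.4), 59), (326, np.float64(31.5), 61), (328, np.float64(32.8), 61), (330, np.float64(34.3), 59), (332, np.float64(35.5), 60), (334, np.float64(38.5), 50), (336, np.float64(38.8), 57), (338, np.float64(39.3), 62), (340, np.float64(40.9), 60), (342, np.float64(42.2), 60), (344, np.float64(43.5), 61)]
100 [(212, np.float64(-46.2), 59), (214, np.float64(-44.5), 61), (216, np.float64(-43.0), 61), (218, np.float64(-41.8), 60), (220, np.float64(-40.5), 60), (222, np.float64(-39.2), 60), (224, np.float64(-37.9), 59), (226, np.float64(-36.7), 
[... 485 characters left out ...]
p.float64(-51.2), 44), (214, np.float64(-46.4), 60), (216, np.float64(-44.9), 60), (218, np.float64(-43.6), 60), (220, np.float64(-42.0), 60), (222, np.float64(-40.5), 61), (224, np.float64(-39.3), 60), (226, np.float64(-37.9), 59), (228, np.float64(-36.8), 57), (230, np.float64(-36.5), 50), (232, np.float64(-33.4), 61), (234, np.float64(-31.9), 61), (322, np.float64(30.9), 61), (324, np.float64(32.4), 61), (326, np.float64(33.7), 61), (328, np.float64(35.0), 62), (330, np.float64(38.2), 51), (332, np.float64(38.9), 56), (334, np.float64(39.6), 60), (336, np.float64(41.1), 60), (338, np.float64(42.5), 60), (340, np.float64(43.9), 60), (342, np.float64(45.2), 61), (344, np.float64(47.0), 59)]
```

```bash
python3 - <<'E'
from plant import robot, vision, sign_off
s=robot.state(); print(s['time'],s['eef_pos'],s['contact_force'])
print(sign_off())
E
```

```text
21.0333 [0.60879945 0.11010692 0.14881774] [-0.62682305 -0.55850446 -0.62266711]
the job is handed in; nothing more can be done
None
```

The battery cover is hooked and pressed down in its bay, and my last checks say it is latched. I handed the job in at 21 s of the 51 s allowed.

**What I did**
- I gripped the cover by its rib and tilted its rear up 13°.
- I felt the ledge at z ≈ 49.2 mm, then slid the lip into the slot until it met resistance at printer x ≈ -64.8 mm.
- I backed off 1 mm, pivoted the rear down onto the catch at about 5°, and let go.
- I pressed behind the rib with the fingers closed until the force rose to about 20 N at the bottom, then moved the arm clear.

**Last checks (wrist camera)**
- **Tilt:** the plate lies about 0.009 rad off the bay frame. That matches a latched cover lifted slightly by the pin, and is within the 0.013 rad limit.
- **Catch:** the nose is at x ≈ 57 mm, its rest position. The cover's rear edge is at about 58.8 mm, so they overlap by roughly 1.8 mm.
- **Sideways:** the plate is centred between the side walls to about 1 mm.
- **Bystanders:** I touched none of them. I did not re-measure where they stand.

**What didn't match expectations**
- **Press force:** it climbed to 7.7 N and then fell to nearly zero about 7 mm above flat, probably because the cover slid about 1 mm forward in the slot.
- **Snap:** there was no clear snap in the force readings. I judged it latched from the camera checks and from it staying down against the pin.
- **Final force:** the last 20 N was more than the 14 N I meant to stop at, but under the 30 N limit.

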